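# Lay out the cleaned interface cones in order of size

## Task

Lay out the four cleaned steel cones on the black rests of the layout rail in fitting order: the largest on the rest next to the upright stop post, then one to a rest in falling size, so that the smallest is at the far end. Stand each one tip up and centred on its rest, do not tip any of them over on the way, and leave the small amber vial standing where it is.

Things in the scene. Friction and masses are not known exactly. Their poses are not given: they have to be found in the camera images.
- cone_a: the largest of four loose plain steel interface cones: a round cylindrical base 62 mm in diameter and 16 mm high (the part to grip), with a blunt cone on it up to 42 mm above the underside. Round, so it may be gripped at any yaw. Stands on the table, tip up; origin at the centre of its underside, z up along its axis. Below 0.3 kg.
- cone_b: the second largest of four loose plain steel interface cones: a round cylindrical base 52 mm in diameter and 16 mm high (the part to grip), with a blunt cone on it up to 37 mm above the underside. Round, so it may be gripped at any yaw. Stands on the table, tip up; origin at the centre of its underside, z up along its axis. Below 0.3 kg.
- cone_c: the third largest of four loose plain steel interface cones: a round cylindrical base 42 mm in diameter and 16 mm high (the part to grip), with a blunt cone on it up to 32 mm above the underside. Round, so it may be gripped at any yaw. Stands on the table, tip up; origin at the centre of its underside, z up along its axis. Below 0.3 kg.
- cone_d: the smallest of four loose plain steel interface cones: a round cylindrical base 32 mm in diameter and 16 mm high (the part to grip), with a blunt cone on it up to 27 mm above the underside. Round, so it may be gripped at any yaw. Stands on the table, tip up; origin at the centre of its underside, z up along its axis. Below 0.3 kg.
- rest1: round black rubber rest, 72 mm in diameter and 3 mm thick, flat on top, fixed on the aluminium layout rail (90 mm wide, 460 mm long, 12 mm high, fixed to the table). Origin at the centre of its underside, so its upper face is 3 mm above the origin (15 mm above the table). The four identical rests stand in one straight row 90 mm apart, numbered 1 to 4 along the rail's +y axis (the axes of each rest are the rail's: y along the row, x across it).
- rest2: round black rubber rest, 72 mm in diameter and 3 mm thick, flat on top, fixed on the aluminium layout rail (90 mm wide, 460 mm long, 12 mm high, fixed to the table). Origin at the centre of its underside, so its upper face is 3 mm above the origin (15 mm above the table). The four identical rests stand in one straight row 90 mm apart, numbered 1 to 4 along the rail's +y axis (the axes of each rest are the rail's: y along the row, x across it).
- rest3: round black rubber rest, 72 mm in diameter and 3 mm thick, flat on top, fixed on the aluminium layout rail (90 mm wide, 460 mm long, 12 mm high, fixed to the table). Origin at the centre of its underside, so its upper face is 3 mm above the origin (15 mm above the table). The four identical rests stand in one straight row 90 mm apart, numbered 1 to 4 along the rail's +y axis (the axes of each rest are the rail's: y along the row, x across it).
- rest4: round black rubber rest, 72 mm in diameter and 3 mm thick, flat on top, fixed on the aluminium layout rail (90 mm wide, 460 mm long, 12 mm high, fixed to the table). Origin at the centre of its underside, so its upper face is 3 mm above the origin (15 mm above the table). The four identical rests stand in one straight row 90 mm apart, numbered 1 to 4 along the rail's +y axis (the axes of each rest are the rail's: y along the row, x across it).
- post: upright steel stop post, 18 mm in diameter on a 28 mm foot, 45 mm high, fixed on the rail in line with the row, 69 mm beyond the centre of either rest1 or rest4: which end differs from start to start (a flat 8 mm high aluminium end block, 60 by 20 mm, is at the other end). Origin at the centre of its underside.
- vial: small amber glass vial with white cap, 28 mm in diameter, 55 mm high, standing loose on the table between cones. Not to be disturbed. Origin at the centre of its underside.
Not all that is in view belongs to the job. Leave any brown look-alike of the cone_c alone. What is shaped like the cone_d but pink is not meant.

How it is judged:
By the outcome, as a careful person would: the job done as asked, in the order asked, and still so for the second after the job is handed in, with the robot touching nothing.
It also fails if it takes over 93 s, if anything falls off the work surface, if the arm or the gripper's body presses on something with over 40 N, if the wrist force passes 120 N, or if a joint passes its speed limit or range.

## Robot

A 6-joint arm with a two-finger parallel gripper is mounted at the origin on the work surface. World frame = base frame: x ahead of the robot, y to its left, z up, the work surface at z = 0. Lengths are in m, angles in degrees, forces in N, time in s.
With the tool pointing down it reaches from about 0.25 to 0.725 m from the base axis. Payload 9.7 kg.
Tool frame: the origin (TCP) lies midway between the tips of the shut fingers; the grasp point (between the pads) lies 19 mm behind it; z points along the fingers, x is the direction in which the jaws open and shut, and the axes are right-handed (so a half turn about z gives the same grasp; the last joint's range is limited). The gripper opens to 85 mm and grips with 20 to 120 N. Pads are 22 mm wide; open, the fingers measure 114 mm over their backs; the gripper's body (76 mm by 85 mm) begins 54 mm behind the grasp point. The pads swing forward as they close: fully open they stand 13 mm farther back than shut.
Start: joints at [68.239, 4.979, 10.078, 95.1, 0, 90], TCP at [0.204, 0.511, 0.231] pointing down, gripper open.
Joint ranges: [-179.16, 179.16], [-48.56, 103.87], [-65.8, 70.77], [-126.05, 130.52], [-82.76, 87.17], [-180, 180]. Speed limits (degrees/s): [127.2, 127.2, 147.25, 180, 180, 180].

## Interface

Orientations are given as [roll, pitch, yaw] about the fixed x, y, z axes, in that order (R = Rz(yaw) Ry(pitch) Rx(roll)).
In Python, from workcell import sensors, camera, get_calibration, bot, recognise, place_of gives the robot as it stands. The module is installed in compiled form; this text tells all that it offers.
- The arm moves only by the tool send_rows, never from a script. Its argument "plan" is a list of rows, each a list of 3 entries, a list of its own where there are three numbers: the shift along the tool's x, y, z normalised to -1 to 1, where 1 is 0.3 m, then the turn, a rotation vector about the tool's x, y, z normalised to -1 to 1, where 1 is pi rad, then the closure, from -1 (fully open) to 1 (shut). In form: [[[x, y, z], [rx, ry, rz], claw], ...]. A call has 1 to 10 rows; each row is the pose to reach, as a shift and turn from the pose commanded when the call began, along the tool's axes at that moment, turning the shorter way round; what a row does not reach only later rows make up. A row lasts 1/10 s, in which the tool goes at most 50 mm and 8.59 degrees, less where a joint would pass 70% of its speed; a pose out of reach is approached as far as the arm can. A call with a number of a shift or a turn outside -1 to 1 is refused whole. A call with a gripper value outside its range is refused whole. The fingers move at their own pace and stop on an object; "force" is the grip in N (left out, the last holds). Time passes only in rows, so rows that repeat a pose let the fingers close. It gives the time, the measured TCP pose, the force and the opening at its end, in the units of the state.
- sensors.get_obs(): the state, without advancing time (a new reading comes with each control period).
- camera(name): name is "side" or "top" or "wrist"; returns the picture (420x560x3 uint8, blue, green, red); there is no depth.
- get_calibration(name): a dict with "fx", "fy", "cx", "cy" (pixels), "k1" (the pictures are not rectified: a ray, as slopes to the right and down, at radius r is drawn at 1 + k1 r^2 times it, then the intrinsics apply), "R" (3x3) and "t" (3): a world point X has camera coordinates R X + t. Camera axes: x right, y down, z forward; pixel columns grow to the right and rows downward; lengths in m; the calibration is good to about 2 mm. A picture is of the moment at which its call begins: read the wrist's pose just before it. get_calibration takes no time and is no camera call; for the wrist camera it gives the pose at the moment of the call.
- bot.job_done(): hands the job in, once; it reports no verdict.
Trained networks look in the newest picture that a camera, given by its name, has taken for a name from the list of things; names that differ only in an ending like _2 or _b are one class to them, and where a whole thing is asked for, a point or a joint stands for the part that bears it (a point fixed in the world has none). Each returns a list of dicts, best first, with "p" (0 to 1); they miss things now and then, are a little off and sometimes report something else, mostly with a low value. They report only what shows in the picture. A call takes as long as a camera call. They do not tell look-alikes from the thing itself.
- recognise(label, camera): "point" ([column, row] in pixels, amid what is visible of it).
- place_of(label, camera): "point" ([column, row] in pixels: a listed point, or the origin of a listed thing).
The state is a dict: "time": time; "q": joint angles; "qd": joint speeds; "joint_efforts": joint torques, N m; "ee_pos": TCP position; "tcp_rot": TCP orientation; "wrist_force": force on the tool from outside, world axes, zero at the start; "torque": the same for the moment, N m; "opening": finger opening in m.
Only numpy, scipy, OpenCV 4.12 (cv2) and the standard library are available. Lean on these libraries where they do the work, as an engineer would, in place of code of your own. Each camera call takes 0.05 s, during which the arm holds its last target. There are 200 camera calls.

## Working session

There is one attempt and no reset: what is moved stays moved. The work goes in short steps, Python scripts to look and compute and a tool call to move; the robot and the scene stay as the last step left them, time stands still between calls to the robot, and variables do not carry over. Pictures are saved under pics/ and viewed, on a budget of 14 in all, crops included, one or two more only if the job needs it, and the job is handed in when it is done.

Besides the shell and the picture viewer there is one more tool, called after ">>>" as name([rows], argument=value, ...), one row to a line, values as JSON. send_rows: Moves the arm, as the interface text tells. Scaled input: -1 to 1 covers 0.3 m each way for a shift and pi rad each way for a turn. Its arguments: {"type":"object","properties":{"plan":{"type":"array"},"force":{"type":"number"}},"required":["plan"]}

```bash
mkdir -p pics
cat > h.py <<'E'
import numpy as np, cv2
from workcell import sensors, camera, get_calibration, bot, recognise, place_of
def ray(px,c):
    K=np.array([[c["fx"],0,c["cx"]],[0,c["fy"],c["cy"]],[0,0,1.]])
    u=cv2.undistortPoints(np.array([[px]],float),K,np.array([c["k1"],0,0,0,0.]))[0,0]
    R=np.array(c["R"]);t=np.array(c["t"]);return -R.T@t, R.T@np.array([u[0],u[1],1])
def onz(px,c,z):
    o,d=ray(px,c); return (o+d*(z-o[2])/d[2])
def proj(X,c):
    R=np.array(c["R"]);t=np.array(c["t"]);p=R@np.array(X,float)+t;x,y=p[:2]/p[2];s=1+c["k1"]*(x*x+y*y)
    return np.array([c["fx"]*x*s+c["cx"],c["fy"]*y*s+c["cy"]])
E
python3 - <<'E'
from h import *
print(sensors.get_obs())
for n in("top","side"):
    im=camera(n); c=get_calibration(n); cv2.imwrite(f"pics/{n}0.png",im)
    print(n,c)
    for l in ("cone_a","cone_b","cone_c","cone_d","rest1","rest4","post","vial"):
        z=.012 if l[:2] in("re","po") else 0
        for d in place_of(l,n)[:6]: print(n,l,round(d["p"],2),np.round(d["point"],0),np.round(onz(d["point"],c,z),3))
E
```

```text
{'time': 0.0, 'q': array([6.82388473e+01, 5.00986848e+00, 1.00354930e+01, 9.51006633e+01,
       9.52269553e-04, 8.99992019e+01]), 'qd': array([-0.10078528,  0.08308036,  0.10156746,  0.00331528,  0.04180092,
        0.0426709 ]), 'joint_efforts': array([ 2.56169122e-03, -5.20381129e+01,  4.64813089e+01,  1.60314061e-02,
        1.60853023e-05,  1.81632356e-05]), 'ee_pos': array([0.20381528, 0.51059102, 0.2306042 ]), 'tcp_rot': array([-1.79999047e+02,  7.50387048e-02,  6.82396454e+01]), 'wrist_force': array([-1.24622555, -0.03402489,  1.1856386 ]), 'torque': array([ 0.01856018, -0.02142551, -0.00428794]), 'opening': 0.08534042243750893}
top {'fx': 543.7775761620157, 'fy': 543.7775761620157, 'cx': 275.96262731965624, 'cy': 204.83088634863387, 'k1': -0.004537163416354541, 'R': array([[-0.05990807, -0.99820195,  0.0019731 ],
       [-0.97218999,  0.05789839, -0.22692376],
       [ 0.2264015 , -0.01551279, -0.97391053]]), 't': array([0.00444423, 0.52383463, 1.24708505])}
top cone_a 0.81 [209. 253.] [0.424 0.145 0.   ]
top cone_a 0.77 [318. 246.] [ 0.428 -0.126  0.   ]
top cone_a 0.64 [40
[... 2863 characters left out ...]
ide cone_d 0.81 [232. 197.] [0.423 0.145 0.   ]
side cone_d 0.77 [290. 240.] [ 0.491 -0.072  0.   ]
side cone_d 0.76 [269. 260.] [ 0.416 -0.118  0.   ]
side cone_d 0.67 [228. 265.] [ 0.326 -0.098  0.   ]
side cone_d 0.61 [222. 166.] [0.447 0.297 0.   ]
side cone_d 0.58 [329. 327.] [ 0.448 -0.344 -0.   ]
side rest1 0.86 [310. 170.] [0.665 0.167 0.012]
side rest1 0.84 [359. 227.] [ 0.659 -0.107  0.012]
side rest1 0.65 [339. 208.] [ 0.653 -0.022  0.012]
side rest1 0.56 [326. 184.] [0.672 0.084 0.012]
side rest4 0.86 [310. 170.] [0.665 0.167 0.012]
side rest4 0.84 [359. 227.] [ 0.659 -0.107  0.012]
side rest4 0.65 [339. 208.] [ 0.653 -0.022  0.012]
side rest4 0.56 [326. 184.] [0.672 0.084 0.012]
```

Run:
```python
import cv2
a=cv2.imread("pics/top0.png")[110:320,120:430]; b=cv2.imread("pics/side0.png")[130:355,190:400]
cv2.imwrite("pics/v1.png",cv2.resize(a,(800,542),interpolation=cv2.INTER_CUBIC))
cv2.imwrite("pics/v2.png",cv2.resize(b,(560,600),interpolation=cv2.INTER_CUBIC))
```

```text
(no output)
```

View pics/v1.png

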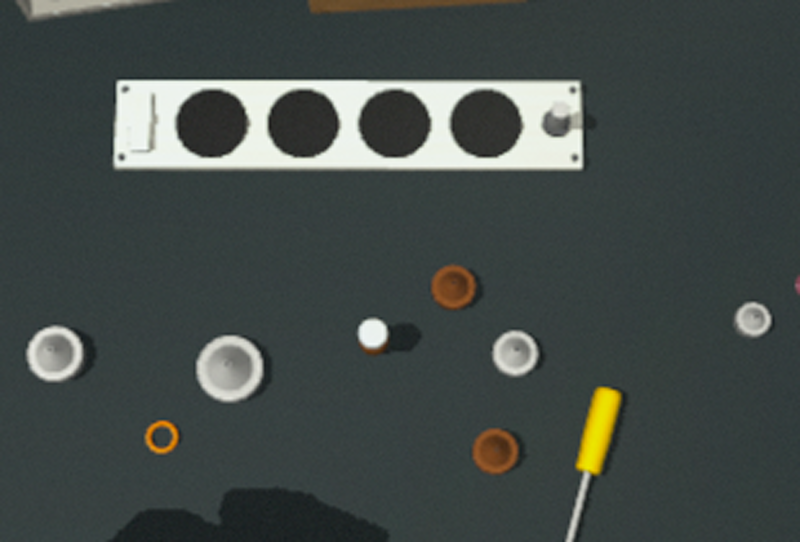

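View pics/v2.png

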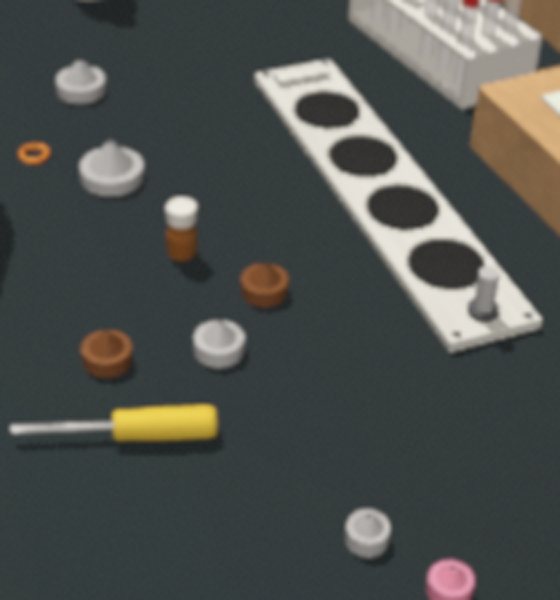

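Top view: the post is at the right end of the rail (low y), so the order runs a→d from right to left. In crop pixels the steel cones are a (230,369), b (56,352), c (515,352) and d (753,318), and the vial is at (372,335). The brown pair and the pink cone are decoys. Next I'll segment for precise centres.

```bash
cat > seg.py <<'E'
from h import *
from scipy.optimize import least_squares
D=dict(a=(62,42),b=(52,37),c=(42,32),d=(32,27))
th=np.linspace(0,2*np.pi,60,endpoint=False)
def hullmask(P,sh,off,S=8):
    h=cv2.convexHull(((P-off)*S).astype(np.float32)); m=cv2.moments(h); return np.array([m["m10"],m["m01"]])/m["m00"]/S+off, m["m00"]/S/S
def model(x,y,r,H,z0,c):
    pts=[(x+r*np.cos(t),y+r*np.sin(t),z) for z in (z0,z0+.016) for t in th]+[(x,y,z0+H)] if H else [(x+r*np.cos(t),y+r*np.sin(t),z0) for t in th]
    P=np.array([proj(p,c) for p in pts]); return hullmask(P,None,P.mean(0))
def blob(mask,px):
    n,l,s,ce=cv2.connectedComponentsWithStats(mask.astype(np.uint8))
    k=min((k for k in range(1,n) if s[k,4]>60),key=lambda k:np.hypot(*(ce[k]-px)))
    m=(l==k).astype(np.uint8); cs,_=cv2.findContours(m,cv2.RETR_EXTERNAL,cv2.CHAIN_APPROX_NONE)
    f=np.zeros_like(m); cv2.drawContours(f,cs,-1,1,-1); M=cv2.moments(f,True)
    return np.array([M["m10"],M["m01"]])/M["m00"],M["m00"]
def fit(px,mask,r,H,z0,c):
    ce,A=blob(mask,np.array(px)); g=onz(px,c,z0)[:2]
    s=least_squares(lambda q:model(q[0],q[1],r,H,z0,c)[0]-ce,g,diff_step=1e-3).x
    return s,A,model(*s,r,H,z0,c)[1]
def masks(im):
    hsv=cv2.cvtColor(im,cv2.COLOR_BGR2HSV); v=hsv[...,2].astype(int); s=hsv[...,1]
    return (v>95)&(s<60), v
E
python3 - <<'E'
from seg import *
T=dict(a=(.424,.145),b=(.452,.307),c=(.421,-.122),d=(.447,-.346)); R=[(.655,-.112),(.658,-.027),(.67,.072),(.67,.157)]
for n in("top","side"):
    im=cv2.imread(f"pics/{n}0.png"); c=get_calibration(n); w,v=masks(im)
    for k in T:
        s,A,B=fit(proj((*T[k],.01),c),w,D[k][0]/2e3,D[k][1]/1e3,0,c); print(n,k,np.round(s,4),int(A),int(B))
    for g in R:
        s,A,B=fit(proj((*g,.015),c),v<75,.036,0,.015,c); print(n,"rest",np.round(s,4),int(A),int(B))
E
```

```text
top a [0.4256 0.1446] 540 529
top b [0.4497 0.3105] 383 387
top c [ 0.424  -0.1274] 255 245
top d [ 0.4429 -0.3576] 152 154
top rest [ 0.6522 -0.116 ] 535 600
top rest [ 0.6576 -0.026 ] 533 600
top rest [0.6632 0.0637] 538 600
top rest [0.6686 0.1535] 542 600
side a [0.4221 0.1511] 389 372
side b [0.4464 0.3169] 246 224
side c [ 0.4204 -0.1218] 295 281
side d [ 0.4401 -0.3518] 265 251
side rest [ 0.6484 -0.114 ] 344 438
side rest [ 0.6545 -0.0244] 286 375
side rest [0.6601 0.066 ] 241 322
side rest [0.6655 0.1556] 206 279
```

```bash
cat > mv.py <<'E'
import sys, numpy as np
# usage: mv.py x y z yaw  tx ty tz tyaw ...  -> normalised tool shifts
a=list(map(float,sys.argv[1:])); x,y,z,w=a[:4]; p=np.radians(w); X=np.array([np.cos(p),np.sin(p),0]);Y=np.array([np.sin(p),-np.cos(p),0])
for i in range(4,len(a),4):
    d=np.array(a[i:i+3])-[x,y,z]; print(np.round([d@X/.3,d@Y/.3,-d[2]/.3],4).tolist(),[0,0,round(-(a[i+3]-w)/180,4)])
E
python3 mv.py .204 .511 .231 68.239 .424 .147 .25 -3.5
```

```text
[-0.855, 1.1309, -0.0633] [0, 0, 0.3986]
```

>>> send_rows([
  [[-0.7, 0.93, -0.06], [0, 0, 0.3986], -1],
  [[-0.7, 0.93, -0.06], [0, 0, 0.3986], -1],
  [[-0.7, 0.93, -0.06], [0, 0, 0.3986], -1],
  [[-0.7, 0.93, -0.06], [0, 0, 0.3986], -1],
  [[-0.7, 0.93, -0.06], [0, 0, 0.3986], -1],
  [[-0.7, 0.93, -0.06], [0, 0, 0.3986], -1],
  [[-0.7, 0.93, -0.06], [0, 0, 0.3986], -1],
  [[-0.7, 0.93, -0.06], [0, 0, 0.3986], -1],
  [[-0.7, 0.93, -0.06], [0, 0, 0.3986], -1],
  [[-0.7, 0.93, -0.06], [0, 0, 0.3986], -1],
], force=60)

```text
time: 1.9
ee_pos: [0.3854, 0.2118, 0.2494]
tcp_rot: [-180.0, -0.0, -3.6]
wrist_force: [0.3, -0.4, -0.4]
opening: 0.0854
```

Run:
```python
from seg import *
o=sensors.get_obs(); c=get_calibration("wrist"); im=camera("wrist"); cv2.imwrite("pics/w1.png",im)
print(o["ee_pos"],o["tcp_rot"],c["fx"],c["k1"], -np.array(c["R"]).T@c["t"]); print(np.round(c["R"],3))
w,v=masks(im)
for k,g in dict(a=(.424,.147),b=(.449,.313)).items():
    p=proj((*g,.01),c); print(k,p)
    s,A,B=fit(p,w,D[k][0]/2e3,D[k][1]/1e3,0,c); print(k,np.round(s,4),int(A),int(B))
```

```text
[0.38543184 0.21181412 0.24940143] [-1.79990315e+02 -1.23239219e-02 -3.62252630e+00] 363.479310331072 -0.07498018552724364 [0.38970484 0.28727369 0.39118717]
[[ 0.998 -0.062 -0.   ]
 [-0.059 -0.954  0.293]
 [-0.018 -0.292 -0.956]]
a [322.35961239 225.51719926]
a [0.4215 0.1429] 2599 2526
b [341.87665452  66.6419393 ]
b [0.4452 0.3081] 2434 2349
```

View pics/w1.png

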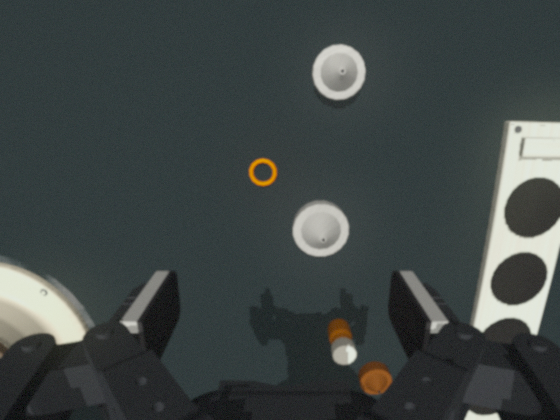

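```bash
python3 mv.py .3853 .2125 .249 -3.509 .64 .03 .25 -3.5 .64 -.10 .25 -3.5
```

```text
[0.8846, 0.5552, -0.0033] [0, 0, -0.0]
[0.9112, 0.9878, -0.0033] [0, 0, -0.0]
```

>>> send_rows([
  [[0.88, 0.55, 0], [0, 0, 0], -1],
  [[0.88, 0.55, 0], [0, 0, 0], -1],
  [[0.88, 0.55, 0], [0, 0, 0], -1],
  [[0.88, 0.55, 0], [0, 0, 0], -1],
  [[0.88, 0.55, 0], [0, 0, 0], -1],
  [[0.88, 0.55, 0], [0, 0, 0], -1],
  [[0.88, 0.55, 0], [0, 0, 0], -1],
  [[0.88, 0.55, 0], [0, 0, 0], -1],
  [[0.88, 0.55, 0], [0, 0, 0], -1],
])

```text
time: 2.85
ee_pos: [0.638, 0.0324, 0.2494]
tcp_rot: [-180.0, 0.0, -3.4]
wrist_force: [-0.8, 0.4, 0.3]
opening: 0.0855
```

```bash
cat > rests.py <<'E'
import sys
from seg import *
o=sensors.get_obs(); c=get_calibration("wrist"); im=camera("wrist"); cv2.imwrite(f"pics/{sys.argv[1]}.png",im); print(o["time"],np.round(o["ee_pos"],4),o["tcp_rot"][2])
w,v=masks(im)
for g in [(.648,-.116),(.655,-.026),(.661,.063),(.666,.153)]:
    p=proj((*g,.015),c)
    if 40<p[1]<270:
        s,A,B=fit(p,v<75,.036,0,.015,c); print(p.round(),np.round(s,4),int(A),int(B))
E
python3 rests.py w2
```

```text
2.85 [0.638  0.0324 0.2494] -3.4148894223020765
[303. 223.] [ 0.6544 -0.0255] 2704 3189
[305. 141.] [0.6598 0.0636] 3303 3869
[306.  48.] [0.6649 0.153 ] 3984 4574
```

>>> send_rows([
  [[0.02, 0.43, 0], [0, 0, 0], -1],
  [[0.02, 0.43, 0], [0, 0, 0], -1],
  [[0.02, 0.43, 0], [0, 0, 0], -1],
  [[0.02, 0.43, 0], [0, 0, 0], -1],
  [[0.02, 0.43, 0], [0, 0, 0], -1],
])

```text
time: 3.4
ee_pos: [0.636, -0.0968, 0.2503]
tcp_rot: [-180.0, -0.1, -3.5]
wrist_force: [0.4, -0.6, -0.7]
opening: 0.0856
```

```bash
python3 rests.py w3; python3 -c "
import numpy as np
p=np.radians(-3.509);x=.3853+.3*(.90*np.cos(p)+.98*np.sin(p));y=.2125+.3*(.90*np.sin(p)-.98*np.cos(p));print(x,y)"
```

```text
3.4 [ 0.636  -0.0968  0.2503] -3.486209436091981
[296. 188.] [ 0.6489 -0.1155] 2941 3461
[299. 101.] [ 0.6543 -0.0263] 3592 4158
0.6367994374129557 -0.09747424567367965
```

```bash
python3 mv.py .6368 -.0975 .25 -3.509 .43 -.19 .25 -3.5
cat > cone.py <<'E'
import sys
from seg import *
k=sys.argv[1]; g=list(map(float,sys.argv[2:5]))
o=sensors.get_obs(); c=get_calibration("wrist"); im=camera("wrist"); cv2.imwrite(f"pics/c{k}_{o['time']:.2f}.png",im); print(round(o["time"],2),np.round(o["ee_pos"],4),o["tcp_rot"][2])
w,v=masks(im); s,A,B=fit(proj((*g[:2],g[2]+.01),c),w,D[k][0]/2e3,D[k][1]/1e3,g[2],c); print(k,np.round(s,4),int(A),int(B))
E
```

```text
[-0.6692, 0.3499, -0.0] [0, 0, -0.0]
```

>>> send_rows([
  [[-0.67, 0.35, 0], [0, 0, 0], -1],
  [[-0.67, 0.35, 0], [0, 0, 0], -1],
  [[-0.67, 0.35, 0], [0, 0, 0], -1],
  [[-0.67, 0.35, 0], [0, 0, 0], -1],
  [[-0.67, 0.35, 0], [0, 0, 0], -1],
  [[-0.67, 0.35, 0], [0, 0, 0], -1],
  [[-0.67, 0.35, 0], [0, 0, 0], -1],
])

```text
time: 4.15
ee_pos: [0.4297, -0.1891, 0.25]
tcp_rot: [180.0, -0.1, -3.5]
wrist_force: [0.1, 0.4, -0.2]
opening: 0.0856
```

```bash
python3 cone.py c .42 -.124 0; python3 -c "
import numpy as np
p=np.radians(-3.509);x=.3853+.3*(.23*np.cos(p)+1.33*np.sin(p));y=.2125+.3*(.23*np.sin(p)-1.33*np.cos(p));print(x,y)"
```

```text
4.15 [ 0.4297 -0.1891  0.25  ] -3.4512203771920977
c [ 0.4196 -0.127 ] 1547 1399
0.42974971372118237 -0.18997512090824317
```

```bash
python3 mv.py .42975 -.18998 .25 -3.509 .4196 -.127 .12 -3.509 .4196 -.127 .001 -3.509
```

```text
[-0.0466, -0.2075, 0.4333] [0, 0, -0.0]
[-0.0466, -0.2075, 0.83] [0, 0, -0.0]
```

>>> send_rows([
  [[-0.0466, -0.2075, 0.1], [0, 0, 0], -0.5],
  [[-0.0466, -0.2075, 0.2], [0, 0, 0], -0.5],
  [[-0.0466, -0.2075, 0.3333], [0, 0, 0], -0.5],
  [[-0.0466, -0.2075, 0.45], [0, 0, 0], -0.5],
  [[-0.0466, -0.2075, 0.58], [0, 0, 0], -0.5],
  [[-0.0466, -0.2075, 0.68], [0, 0, 0], -0.5],
  [[-0.0466, -0.2075, 0.75], [0, 0, 0], -0.5],
  [[-0.0466, -0.2075, 0.8], [0, 0, 0], -0.5],
  [[-0.0466, -0.2075, 0.83], [0, 0, 0], -0.5],
  [[-0.0466, -0.2075, 0.83], [0, 0, 0], -0.5],
])

```text
time: 5.2
ee_pos: [0.4193, -0.1262, -0.0009]
tcp_rot: [-180.0, 0.1, -3.4]
wrist_force: [0.0, -0.9, -0.1]
opening: 0.0642
```

>>> send_rows([
  [[0, 0, 0], [0, 0, 0], 1],
  [[0, 0, 0], [0, 0, 0], 1],
  [[0, 0, 0], [0, 0, 0], 1],
  [[0, 0, 0], [0, 0, 0], 1],
  [[0, 0, 0], [0, 0, 0], 1],
  [[0, 0, 0], [0, 0, 0], 1],
  [[0, 0, 0], [0, 0, 0], 1],
], force=50)

```text
time: 5.9
ee_pos: [0.4204, -0.1272, 0.0015]
tcp_rot: [-180.0, -0.1, -3.5]
wrist_force: [-0.6, 2.3, 5.6]
opening: 0.0389
```

```bash
python3 -c "
from h import *
o=sensors.get_obs();print(o);c=get_calibration('wrist');im=camera('wrist');cv2.imwrite('pics/g1.png',im);print(proj((.4196,-.127,.016),c))"
```

```text
{'time': 5.9, 'q': array([-1.68593844e+01, -8.38171643e+00, -2.85264240e+01,  6.97249817e+01,
        3.29663337e-02,  7.66468852e+01]), 'qd': array([-0.00435335, -0.07286936, -0.01893134, -0.00847343,  0.01452075,
        0.04172131]), 'joint_efforts': array([-8.46493877e-01, -3.33583295e+01,  4.24307227e+01, -3.02711148e-01,
       -5.03158048e-01,  5.43432790e-03]), 'ee_pos': array([ 0.4204039 , -0.12723167,  0.00153488]), 'tcp_rot': array([-1.79998020e+02, -1.34401402e-01, -3.50623437e+00]), 'wrist_force': array([-0.5737556 ,  2.34783968,  5.5536395 ]), 'torque': array([ 0.48721904,  0.04118078, -0.01521763]), 'opening': 0.03892018713070116}
[282.93748559 294.98615131]
```

View pics/g1.png

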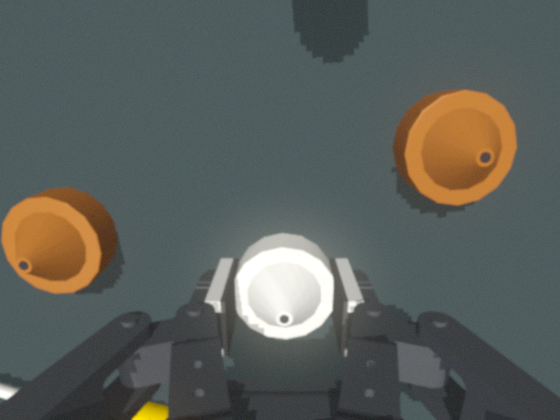

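```bash
python3 mv.py .4196 -.127 .001 -3.509 .6598 .0636 .13 -3.509 .6598 .0636 .05 -3.509 .6598 .0636 .0165 -3.5
```

```text
[0.7603, -0.6831, -0.43] [0, 0, -0.0]
[0.7603, -0.6831, -0.1633] [0, 0, -0.0]
[0.7603, -0.6831, -0.0517] [0, 0, -0.0]
```

>>> send_rows([
  [[0, 0, -0.05], [0, 0, 0], 1],
  [[0, 0, -0.12], [0, 0, 0], 1],
  [[0, 0, -0.2], [0, 0, 0], 1],
  [[0, 0, -0.3], [0, 0, 0], 1],
  [[0, 0, -0.43], [0, 0, 0], 1],
  [[0, 0, -0.43], [0, 0, 0], 1],
])

```text
time: 6.55
ee_pos: [0.4215, -0.1279, 0.1345]
tcp_rot: [179.9, -0.4, -3.5]
wrist_force: [0.6, -0.7, -1.7]
opening: 0.0392
```

```bash
python3 -c "
from h import *
o=sensors.get_obs();print(o['ee_pos'],o['wrist_force'],o['torque'],o['opening']);im=camera('wrist');cv2.imwrite('pics/g2.png',im)"
```

```text
[ 0.42153479 -0.12786605  0.13447394] [ 0.60447588 -0.67706006 -1.66625661] [-0.02165325 -0.0459785   0.02083466] 0.03917027468808156
```

View pics/g2.png

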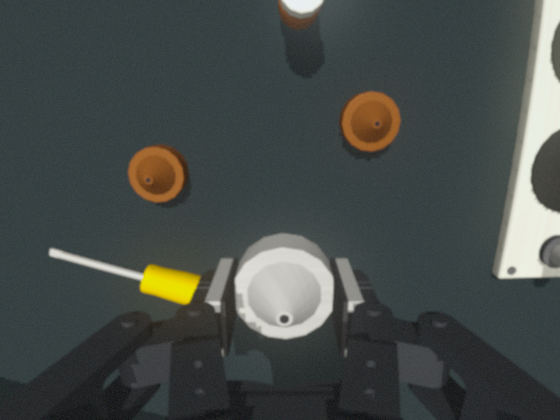

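>>> send_rows([
  [[0.07, -0.06, 0], [0, 0, 0], 1],
  [[0.18, -0.16, 0], [0, 0, 0], 1],
  [[0.29, -0.26, 0], [0, 0, 0], 1],
  [[0.4, -0.36, 0], [0, 0, 0], 1],
  [[0.51, -0.46, 0], [0, 0, 0], 1],
  [[0.62, -0.56, 0], [0, 0, 0], 1],
  [[0.71, -0.64, 0], [0, 0, 0], 1],
  [[0.7603, -0.6831, 0], [0, 0, 0], 1],
  [[0.7603, -0.6831, 0.05], [0, 0, 0], 1],
  [[0.7603, -0.6831, 0.12], [0, 0, 0], 1],
])

```text
time: 7.6
ee_pos: [0.6597, 0.0636, 0.0917]
tcp_rot: [180.0, 0.0, -3.5]
wrist_force: [-0.1, 0.5, -2.4]
opening: 0.0385
```

>>> send_rows([
  [[0, 0, 0.08], [0, 0, 0], 1],
  [[0, 0, 0.15], [0, 0, 0], 1],
  [[0, 0, 0.2], [0, 0, 0], 1],
  [[0, 0, 0.23], [0, 0, 0], 1],
  [[0, 0, 0.25], [0, 0, 0], 1],
  [[0, 0, 0.2583], [0, 0, 0], 1],
  [[0, 0, 0.2583], [0, 0, 0], 1],
  [[0, 0, 0.2583], [0, 0, 0], 1],
])

```text
time: 8.4
ee_pos: [0.6602, 0.0634, 0.0167]
tcp_rot: [-180.0, -0.1, -3.5]
wrist_force: [-1.3, -0.3, 1.8]
opening: 0.039
```

```bash
python3 -c "
from h import *
o=sensors.get_obs();print(o['time'],o['ee_pos'],o['tcp_rot'],o['wrist_force'],o['torque'],o['opening']);im=camera('wrist');cv2.imwrite('pics/g3.png',im)"
```

```text
8.4 [0.66017633 0.06340519 0.01665853] [-1.79989795e+02 -8.35901542e-02 -3.51192133e+00] [-1.31705469 -0.25063989  1.81178079] [-0.04886106  0.17837608  0.05288614] 0.03901108110965397
```

View pics/g3.png

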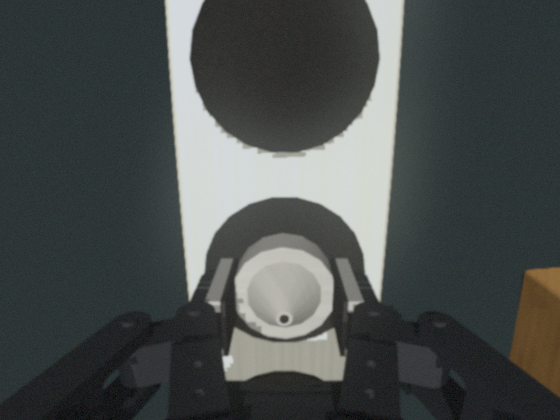

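>>> send_rows([
  [[0, 0, 0], [0, 0, 0], -0.4],
  [[0, 0, 0], [0, 0, 0], -0.4],
  [[0, 0, 0], [0, 0, 0], -0.4],
  [[0, 0, -0.04], [0, 0, 0], -0.4],
  [[0, 0, -0.12], [0, 0, 0], -0.4],
  [[0, 0, -0.24], [0, 0, 0], -0.4],
  [[0, 0.06, -0.4], [0, 0, 0], -1],
  [[-0.05, 0.2, -0.55], [0, 0, 0], -1],
  [[-0.05, 0.2, -0.7], [0, 0, 0], -1],
  [[-0.05, 0.2, -0.78], [0, 0, 0], -1],
])

```text
time: 9.45
ee_pos: [0.6406, 0.003, 0.2551]
tcp_rot: [-180.0, -0.3, -3.6]
wrist_force: [-0.0, 0.9, 0.3]
opening: 0.0851
```

```bash
python3 cone.py c .66 .0636 .015; python3 rests.py w4; python3 -c "
import numpy as np
p=np.radians(-3.509);x=.6598+.3*(-.05*np.cos(p)+.2*np.sin(p));y=.0636+.3*(-.05*np.sin(p)-.2*np.cos(p));print(x,y,.0165+.234)"
```

```text
9.45 [0.6406 0.003  0.2551] -3.60602668937663
c [0.6594 0.0635] 1581 1473
9.5 [0.6414 0.0034 0.2594] -3.583562680516054
[294. 269.] [ 0.6489 -0.1149] 2255 2659
[296. 195.] [ 0.6544 -0.0259] 2757 3240
[297. 112.] [0.6596 0.0637] 3266 3886
0.6411558025249005 0.004630568083883582 0.2505
```

View pics/w4.png

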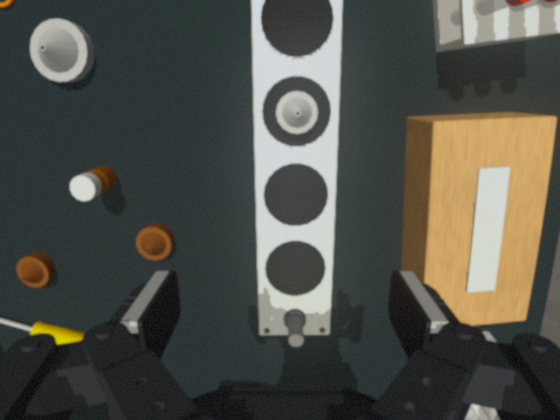

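```bash
python3 mv.py .64116 .00463 .2505 -3.509 .4215 .1429 .12 -3.509 ;python3 mv.py .4215 .1429 0 -3.509  .649 -.1155 0 -3.509
```

```text
[-0.759, -0.4152, 0.435] [0, 0, -0.0]
[0.8096, 0.8133, -0.0] [0, 0, -0.0]
```

>>> send_rows([
  [[-0.11, -0.06, 0], [0, 0, 0], -1],
  [[-0.25, -0.137, 0], [0, 0, 0], -1],
  [[-0.39, -0.213, 0.05], [0, 0, 0], -1],
  [[-0.53, -0.29, 0.1], [0, 0, 0], -1],
  [[-0.67, -0.367, 0.2], [0, 0, 0], -1],
  [[-0.759, -0.4152, 0.3], [0, 0, 0], -1],
  [[-0.759, -0.4152, 0.435], [0, 0, 0], -1],
  [[-0.759, -0.4152, 0.56], [0, 0, 0], -1],
  [[-0.759, -0.4152, 0.66], [0, 0, 0], -1],
  [[-0.759, -0.4152, 0.66], [0, 0, 0], -1],
])

```text
time: 10.55
ee_pos: [0.4188, 0.142, 0.0484]
tcp_rot: [179.9, 0.3, -3.5]
wrist_force: [0.0, -0.3, -0.0]
opening: 0.0852
```

>>> send_rows([
  [[0, 0, 0.07], [0, 0, 0], -1],
  [[0, 0, 0.12], [0, 0, 0], -1],
  [[0, 0, 0.15], [0, 0, 0], -1],
  [[0, 0, 0.17], [0, 0, 0], -1],
  [[0, 0, 0.1783], [0, 0, 0], -1],
  [[0, 0, 0.1783], [0, 0, 0], 1],
  [[0, 0, 0.1783], [0, 0, 0], 1],
  [[0, 0, 0.1783], [0, 0, 0], 1],
  [[0, 0, 0.1783], [0, 0, 0], 1],
  [[0, 0, 0.1783], [0, 0, 0], 1],
])

```text
time: 11.55
ee_pos: [0.422, 0.1429, -0.0005]
tcp_rot: [-180.0, -0.1, -3.5]
wrist_force: [-0.8, -0.8, 6.4]
opening: 0.0589
```

>>> send_rows([
  [[0, 0, 0], [0, 0, 0], 1],
  [[0, 0, -0.04], [0, 0, 0], 1],
  [[0, 0, -0.1], [0, 0, 0], 1],
  [[0, 0, -0.18], [0, 0, 0], 1],
  [[0, 0, -0.28], [0, 0, 0], 1],
  [[0, 0, -0.38], [0, 0, 0], 1],
  [[0, 0, -0.4367], [0, 0, 0], 1],
  [[0, 0, -0.4367], [0, 0, 0], 1],
], force=70)

```text
time: 12.35
ee_pos: [0.4226, 0.1431, 0.1325]
tcp_rot: [-179.9, -0.2, -3.5]
wrist_force: [-0.3, -0.5, -1.5]
opening: 0.0579
```

```bash
python3 -c "
from h import *
o=sensors.get_obs();print(o['ee_pos'],o['wrist_force'],o['torque'],o['opening']);im=camera('wrist');cv2.imwrite('pics/g4.png',im)"
```

```text
[0.42257642 0.14314052 0.13251672] [-0.28002257 -0.52141775 -1.54166101] [-0.05106028  0.00190429 -0.0138446 ] 0.05787803384757736
```

View pics/g4.png

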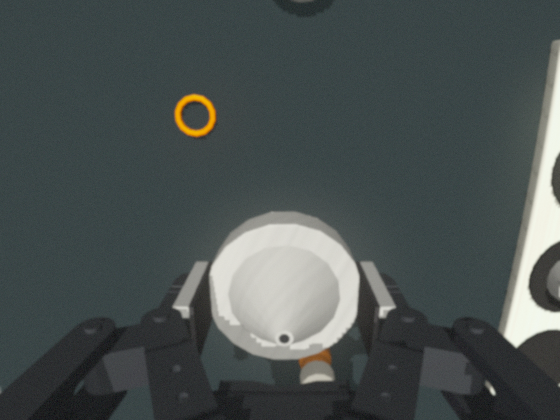

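>>> send_rows([
  [[0.06, 0.06, 0], [0, 0, 0], 1],
  [[0.16, 0.16, 0], [0, 0, 0], 1],
  [[0.27, 0.27, 0], [0, 0, 0], 1],
  [[0.38, 0.38, 0], [0, 0, 0], 1],
  [[0.49, 0.49, 0], [0, 0, 0], 1],
  [[0.6, 0.6, 0], [0, 0, 0], 1],
  [[0.7, 0.7, 0], [0, 0, 0], 1],
  [[0.77, 0.775, 0], [0, 0, 0], 1],
  [[0.8096, 0.8133, 0], [0, 0, 0], 1],
  [[0.8096, 0.8133, 0.05], [0, 0, 0], 1],
])

```text
time: 13.4
ee_pos: [0.65, -0.1174, 0.1134]
tcp_rot: [180.0, -0.0, -3.6]
wrist_force: [0.5, 0.4, -1.0]
opening: 0.0582
```

>>> send_rows([
  [[0, 0, 0.06], [0, 0, 0], 1],
  [[0, 0, 0.14], [0, 0, 0], 1],
  [[0, 0, 0.21], [0, 0, 0], 1],
  [[0, 0, 0.26], [0, 0, 0], 1],
  [[0, 0, 0.3], [0, 0, 0], 1],
  [[0, 0, 0.32], [0, 0, 0], 1],
  [[0, 0, 0.33], [0, 0, 0], 1],
  [[0, 0, 0.335], [0, 0, 0], 1],
  [[0, 0, 0.335], [0, 0, 0], 1],
])

```text
time: 14.3
ee_pos: [0.6493, -0.1157, 0.0149]
tcp_rot: [180.0, -0.1, -3.5]
wrist_force: [-2.2, 0.4, 0.8]
opening: 0.0584
```

>>> send_rows([
  [[0, 0, 0], [0, 0, 0], -1],
  [[0, 0, 0], [0, 0, 0], -1],
  [[0, 0, 0], [0, 0, 0], -1],
  [[0, 0, -0.04], [0, 0, 0], -1],
  [[0, 0, -0.12], [0, 0, 0], -1],
  [[0, 0, -0.24], [0, 0, 0], -1],
  [[0, 0.06, -0.4], [0, 0, 0], -1],
  [[-0.05, 0.2, -0.55], [0, 0, 0], -1],
  [[-0.05, 0.2, -0.7], [0, 0, 0], -1],
  [[-0.05, 0.2, -0.785], [0, 0, 0], -1],
])

```text
time: 15.3
ee_pos: [0.6296, -0.1762, 0.2544]
tcp_rot: [179.9, -0.2, -3.6]
wrist_force: [0.9, -0.2, -0.1]
opening: 0.0854
```

```bash
python3 cone.py a .649 -.1155 .015; python3 -c "
import numpy as np
p=np.radians(-3.509);x=.649+.3*(-.05*np.cos(p)+.2*np.sin(p));y=-.1155+.3*(-.05*np.sin(p)-.2*np.cos(p));print(x,y,.0145+.2355)"; python3 mv.py .63035 -.17447 .25 -3.509 .44 -.42 .25 -3.509
```

```text
15.3 [ 0.6296 -0.1762  0.2544] -3.6149716663565523
a [ 0.6476 -0.1189] 14700 3205
0.6303558025249004 -0.1744694319161164 0.25
[-0.5832, 0.8557, -0.0] [0, 0, -0.0]
```

```bash
sed -i 's/if s\[k,4\]>60)/if 60<s[k,4]<3800)/' seg.py; python3 cone.py a .649 -.1155 .015
```

```text
15.35 [ 0.6304 -0.1759  0.2591] -3.5918118750478842
a [ 0.4532 -0.3239] 855 2228
```

>>> send_rows([
  [[-0.08, 0.12, 0], [0, 0, 0], -1],
  [[-0.17, 0.25, 0], [0, 0, 0], -1],
  [[-0.26, 0.38, 0], [0, 0, 0], -1],
  [[-0.35, 0.51, 0], [0, 0, 0], -1],
  [[-0.44, 0.64, 0], [0, 0, 0], -1],
  [[-0.53, 0.77, 0], [0, 0, 0], -1],
  [[-0.5832, 0.8557, 0], [0, 0, 0], -1],
  [[-0.5832, 0.8557, 0], [0, 0, 0], -1],
  [[-0.5832, 0.8557, 0], [0, 0, 0], -1],
])

```text
time: 16.3
ee_pos: [0.4394, -0.4204, 0.2494]
tcp_rot: [-180.0, -0.0, -3.6]
wrist_force: [-0.1, 1.6, 0.1]
opening: 0.0854
```

```bash
python3 cone.py d .44 -.354 0
```

```text
16.3 [ 0.4394 -0.4204  0.2494] -3.5934820111932706
d [ 0.4701 -0.4217] 655 785
```

```bash
ls pics; python3 -c "
import cv2,glob
a=cv2.imread(sorted(glob.glob('pics/ca_15.35*'))[0]); b=cv2.imread(sorted(glob.glob('pics/cd_16*'))[0])
cv2.imwrite('pics/v5.png',cv2.resize(cv2.hconcat([a,b]),(800,300),interpolation=cv2.INTER_AREA))"
```

```text
ca_15.30.png
ca_15.35.png
cc_4.15.png
cc_9.45.png
cd_16.30.png
g1.png
g2.png
g3.png
g4.png
side0.png
top0.png
v1.png
v2.png
w1.png
w2.png
w3.png
w4.png
```

View pics/v5.png

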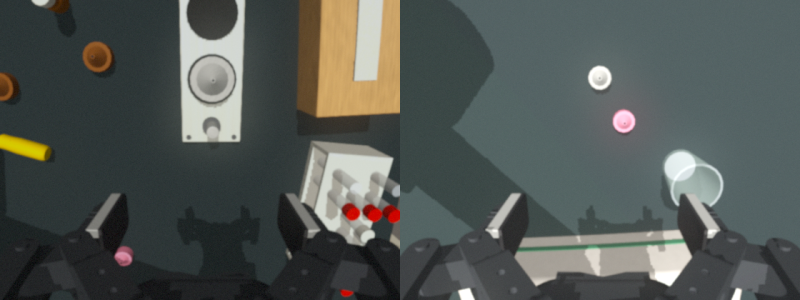

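```bash
cat >> seg.py <<'E'
from scipy.spatial.transform import Rotation as Ro
def tool(pos,rpy):
    T=np.eye(4);T[:3,:3]=Ro.from_euler("xyz",rpy,degrees=True).as_matrix();T[:3,3]=pos;return T
def camat(c0,T0,T1):  # calibration for tool pose T1
    C=np.eye(4);C[:3,:3]=c0["R"];C[:3,3]=c0["t"]; N=C@T0@np.linalg.inv(T1); return dict(c0,R=N[:3,:3],t=N[:3,3])
E
python3 - <<'E'
from seg import *
o=sensors.get_obs(); c=get_calibration("wrist"); T0=tool(o["ee_pos"],o["tcp_rot"])
im=cv2.imread("pics/cd_16.30.png")
for t in(150,180,200):
    h=cv2.cvtColor(im,cv2.COLOR_BGR2HSV); m=(h[...,2]>t)&(h[...,1]<60)
    s,A,B=fit(proj((.44,-.354,.01),c),m,.016,.027,0,c); print(t,np.round(s,4),A,B)
im=cv2.imread("pics/ca_15.35.png"); c1=camat(c,T0,tool((.6304,-.1759,.2591),(179.95,-.1,-3.59)))
v=im.max(2); p=proj((.649,-.1155,.03),c1); print(p)
for t in(70,85,110):
    s,A,B=fit(p,v>t,.031,.042,.015,c1); print(t,np.round(s,4),A,B)
x,y=p.astype(int); print(v[y,x-60:x+60:3])
E
```

```text
150 [ 0.4389 -0.3554] 906.0 819.3966279989821
180 [ 0.4388 -0.3554] 851.0 819.4272993414249
200 [ 0.4389 -0.3555] 811.0 819.3703077724167
[298.87846144 111.34185153]
70 [ 0.4885 -0.0734] 1444.0 3445.6222416595974
85 [ 0.4885 -0.0735] 1382.0 3445.267877974603
110 [ 0.4884 -0.0735] 1294.0 3445.2195123453866
[ 66  64  68  69  75 165 214 216 152 111 193 192 185 159 161 161 162 164
 167 174 135 163 143 144 141 141 140 169 191 186 124 186 216 208  89  72
  71  74  73  71]
```

```bash
sed -i 's/<3800/<6000/' seg.py; python3 mv.py .44 -.42 .25 -3.509 .4389 -.3554 .002 -3.509;  python3 mv.py .4389 -.3554 .14 -3.509 .6649 .153 .14 -3.509
python3 - <<'E'
from seg import *
o=sensors.get_obs(); c=get_calibration("wrist"); T0=tool(o["ee_pos"],o["tcp_rot"])
im=cv2.imread("pics/ca_15.35.png"); c1=camat(c,T0,tool((.6304,-.1759,.2591),(179.95,-.1,-3.59)))
v=im.max(2); p=proj((.649,-.1155,.03),c1)
for t in(85,110):
    s,A,B=fit(p,v>t,.031,.042,.015,c1); print(t,np.round(s,4),A,B)
E
```

```text
[-0.0168, -0.2147, 0.8267] [0, 0, -0.0]
[0.6482, -1.7376, -0.0] [0, 0, -0.0]
85 [ 0.4885 -0.0735] 1382.0 3445.267877974603
110 [ 0.4884 -0.0735] 1294.0 3445.2195123453866
```

>>> send_rows([
  [[-0.005, -0.1, 0.05], [0, 0, 0], -0.4],
  [[-0.0095, -0.2147, 0.15], [0, 0, 0], -0.4],
  [[-0.0095, -0.2147, 0.3], [0, 0, 0], -0.4],
  [[-0.0095, -0.2147, 0.45], [0, 0, 0], -0.4],
  [[-0.0095, -0.2147, 0.58], [0, 0, 0], -0.4],
  [[-0.0095, -0.2147, 0.68], [0, 0, 0], -0.4],
  [[-0.0095, -0.2147, 0.75], [0, 0, 0], -0.4],
  [[-0.0095, -0.2147, 0.8], [0, 0, 0], -0.4],
  [[-0.0095, -0.2147, 0.8267], [0, 0, 0], -0.4],
  [[-0.0095, -0.2147, 0.8267], [0, 0, 0], -0.4],
])

```text
time: 17.35
ee_pos: [0.4411, -0.3551, 0.0008]
tcp_rot: [-180.0, 0.0, -3.5]
wrist_force: [0.1, -0.2, -0.1]
opening: 0.0595
```

>>> send_rows([
  [[0, 0, 0], [0, 0, 0], 1],
  [[0, 0, 0], [0, 0, 0], 1],
  [[0, 0, 0], [0, 0, 0], 1],
  [[0, 0, 0], [0, 0, 0], 1],
  [[0, 0, 0], [0, 0, 0], 1],
  [[0, 0, 0], [0, 0, 0], 1],
  [[0, 0, 0], [0, 0, 0], 1],
  [[0, 0, 0], [0, 0, 0], 1],
], force=50)

```text
time: 18.15
ee_pos: [0.4417, -0.3563, 0.0029]
tcp_rot: [179.9, -0.1, -3.5]
wrist_force: [-0.8, 1.4, 5.4]
opening: 0.0287
```

```bash
python3 mv.py .4411 -.3555 .14 -3.509 .6649 .153 .14 -3.509
```

```text
[0.6409, -1.7375, -0.0] [0, 0, -0.0]
```

>>> send_rows([
  [[0, 0, -0.04], [0, 0, 0], 1],
  [[0, 0, -0.1], [0, 0, 0], 1],
  [[0, 0, -0.18], [0, 0, 0], 1],
  [[0, 0, -0.28], [0, 0, 0], 1],
  [[0, 0, -0.38], [0, 0, 0], 1],
  [[0, 0, -0.46], [0, 0, 0], 1],
  [[0, 0, -0.46], [0, 0, 0], 1],
])

```text
time: 18.85
ee_pos: [0.4422, -0.3568, 0.1442]
tcp_rot: [179.8, -0.3, -3.5]
wrist_force: [0.1, 0.0, 0.3]
opening: 0.0286
```

```bash
python3 -c "
from h import *
o=sensors.get_obs();print(o['ee_pos'],o['wrist_force'],o['torque'],o['opening']);im=camera('wrist');cv2.imwrite('pics/g5.png',im[200:400,150:420])"
```

```text
[ 0.4421733  -0.35678317  0.14418735] [0.06318511 0.02193842 0.30904297] [ 0.02311654 -0.00129177  0.00206195] 0.02859865693894195
```

View pics/g5.png

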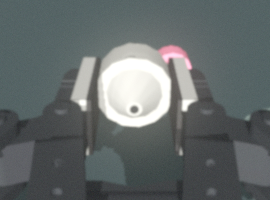

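>>> send_rows([
  [[0.03, -0.08, 0], [0, 0, 0], 1],
  [[0.08, -0.21, 0], [0, 0, 0], 1],
  [[0.13, -0.35, 0], [0, 0, 0], 1],
  [[0.18, -0.49, 0], [0, 0, 0], 1],
  [[0.23, -0.63, 0], [0, 0, 0], 1],
  [[0.28, -0.77, 0], [0, 0, 0], 1],
  [[0.33, -0.9, 0], [0, 0, 0], 1],
])

```text
time: 19.6
ee_pos: [0.5563, -0.0903, 0.1385]
tcp_rot: [-180.0, 0.1, -3.5]
wrist_force: [0.9, -0.1, 0.1]
opening: 0.0285
```

>>> send_rows([
  [[0.05, -0.13, 0], [0, 0, 0], 1],
  [[0.1, -0.26, 0], [0, 0, 0], 1],
  [[0.15, -0.4, 0], [0, 0, 0], 1],
  [[0.2, -0.54, 0], [0, 0, 0], 1],
  [[0.25, -0.67, 0], [0, 0, 0], 1],
  [[0.29, -0.78, 0], [0, 0, 0], 1],
  [[0.3109, -0.8375, 0], [0, 0, 0], 1],
  [[0.3109, -0.8375, 0.05], [0, 0, 0], 1],
  [[0.3109, -0.8375, 0.13], [0, 0, 0], 1],
  [[0.3109, -0.8375, 0.21], [0, 0, 0], 1],
])

```text
time: 20.6
ee_pos: [0.6644, 0.153, 0.0746]
tcp_rot: [180.0, 0.1, -3.5]
wrist_force: [0.3, -0.4, -0.9]
opening: 0.0291
```

>>> send_rows([
  [[0, 0, 0.08], [0, 0, 0], 1],
  [[0, 0, 0.13], [0, 0, 0], 1],
  [[0, 0, 0.17], [0, 0, 0], 1],
  [[0, 0, 0.19], [0, 0, 0], 1],
  [[0, 0, 0.2], [0, 0, 0], 1],
  [[0, 0, 0.2], [0, 0, 0], 1],
  [[0, 0, 0.2], [0, 0, 0], 1],
])

```text
time: 21.3
ee_pos: [0.6652, 0.1529, 0.0179]
tcp_rot: [-180.0, -0.1, -3.5]
wrist_force: [-4.4, -0.8, 6.7]
opening: 0.0288
```

>>> send_rows([
  [[0, 0, 0], [0, 0, 0], -0.2],
  [[0, 0, 0], [0, 0, 0], -0.2],
  [[0, 0, 0], [0, 0, 0], -0.2],
  [[0, 0, -0.04], [0, 0, 0], -0.2],
  [[0, 0, -0.12], [0, 0, 0], -0.4],
  [[0, 0, -0.24], [0, 0, 0], -0.4],
  [[0, 0.06, -0.4], [0, 0, 0], -1],
  [[-0.05, 0.2, -0.55], [0, 0, 0], -1],
  [[-0.05, 0.2, -0.7], [0, 0, 0], -1],
  [[-0.05, 0.2, -0.7767], [0, 0, 0], -1],
])

```text
time: 22.3
ee_pos: [0.6458, 0.0923, 0.2548]
tcp_rot: [-180.0, -0.3, -3.6]
wrist_force: [1.0, 0.2, 0.2]
opening: 0.0853
```

```bash
python3 cone.py d .6649 .153 .015; python3 cone.py c .6598 .0636 .015;  python3 -c "
import numpy as np
p=np.radians(-3.509);x=.6649+.3*(-.05*np.cos(p)+.2*np.sin(p));y=.153+.3*(-.05*np.sin(p)-.2*np.cos(p));print(x,y)"; python3 mv.py .64626 .09403 .25 -3.509 .44 .25 .25 -3.509
```

```text
22.3 [0.6458 0.0923 0.2548] -3.6001241826943806
d [0.6646 0.1529] 944 860
22.35 [0.6466 0.0929 0.2589] -3.5790040353991786
c [0.6596 0.0631] 1356 1304
0.6462558025249004 0.09403056808388358
[-0.7181, -0.4768, -0.0] [0, 0, -0.0]
```

>>> send_rows([
  [[-0.1, -0.07, 0], [0, 0, 0], -1],
  [[-0.24, -0.16, 0], [0, 0, 0], -1],
  [[-0.38, -0.25, 0], [0, 0, 0], -1],
  [[-0.52, -0.35, 0], [0, 0, 0], -1],
  [[-0.65, -0.43, 0], [0, 0, 0], -1],
  [[-0.7181, -0.4768, 0], [0, 0, 0], -1],
  [[-0.7181, -0.4768, 0], [0, 0, 0], -1],
  [[-0.7181, -0.4768, 0], [0, 0, 0], -1],
])

```text
time: 23.2
ee_pos: [0.4397, 0.2501, 0.2496]
tcp_rot: [-180.0, -0.0, -3.4]
wrist_force: [1.5, 0.1, 0.2]
opening: 0.085
```

```bash
python3 cone.py b .4452 .3081 0; python3 mv.py .44 .25 .25 -3.509 .4452 .3085 0 -3.509
```

```text
23.2 [0.4397 0.2501 0.2496] -3.426143391811329
b [0.4449 0.3081] 2359 2135
[0.0054, -0.1957, 0.8333] [0, 0, -0.0]
```

>>> send_rows([
  [[0.0045, -0.1, 0.05], [0, 0, 0], -0.8],
  [[0.0045, -0.1944, 0.15], [0, 0, 0], -0.8],
  [[0.0045, -0.1944, 0.3], [0, 0, 0], -0.8],
  [[0.0045, -0.1944, 0.45], [0, 0, 0], -0.8],
  [[0.0045, -0.1944, 0.58], [0, 0, 0], -0.8],
  [[0.0045, -0.1944, 0.68], [0, 0, 0], -0.8],
  [[0.0045, -0.1944, 0.75], [0, 0, 0], -0.8],
  [[0.0045, -0.1944, 0.8], [0, 0, 0], -0.8],
  [[0.0045, -0.1944, 0.8333], [0, 0, 0], -0.8],
  [[0.0045, -0.1944, 0.8333], [0, 0, 0], -0.8],
])

```text
time: 24.25
ee_pos: [0.4448, 0.3073, -0.0017]
tcp_rot: [179.9, 0.1, -3.6]
wrist_force: [0.5, 1.2, 0.3]
opening: 0.0768
```

>>> send_rows([
  [[0, 0, 0], [0, 0, 0], 1],
  [[0, 0, 0], [0, 0, 0], 1],
  [[0, 0, 0], [0, 0, 0], 1],
  [[0, 0, 0], [0, 0, 0], 1],
  [[0, 0, 0], [0, 0, 0], 1],
  [[0, 0, 0], [0, 0, 0], 1],
  [[0, 0, 0], [0, 0, 0], 1],
  [[0, 0, 0], [0, 0, 0], 1],
], force=60)

```text
time: 25.05
ee_pos: [0.4458, 0.3085, 0.0011]
tcp_rot: [-179.9, -0.1, -3.5]
wrist_force: [0.2, -0.1, 5.9]
opening: 0.0485
```

>>> send_rows([
  [[0, 0, -0.04], [0, 0, 0], 1],
  [[0, 0, -0.1], [0, 0, 0], 1],
  [[0, 0, -0.18], [0, 0, 0], 1],
  [[0, 0, -0.28], [0, 0, 0], 1],
  [[0, 0, -0.38], [0, 0, 0], 1],
  [[0, 0, -0.4667], [0, 0, 0], 1],
  [[0, 0, -0.4667], [0, 0, 0], 1],
])

```text
time: 25.75
ee_pos: [0.4461, 0.3089, 0.1444]
tcp_rot: [-179.8, -0.3, -3.5]
wrist_force: [-0.1, 0.2, -1.2]
opening: 0.0487
```

```bash
python3 mv.py .4449 .3081 .14 -3.509 .6544 -.0258 .14 -3.509
```

```text
[0.7651, 1.0682, -0.0] [0, 0, -0.0]
```

>>> send_rows([
  [[0.05, 0.07, 0], [0, 0, 0], 1],
  [[0.13, 0.18, 0], [0, 0, 0], 1],
  [[0.22, 0.307, 0], [0, 0, 0], 1],
  [[0.31, 0.433, 0], [0, 0, 0], 1],
  [[0.4, 0.558, 0], [0, 0, 0], 1],
])

```text
time: 26.25
ee_pos: [0.5547, 0.1319, 0.1393]
tcp_rot: [-180.0, 0.0, -3.5]
wrist_force: [1.6, 0.2, -2.0]
opening: 0.0487
```

>>> send_rows([
  [[0.09, 0.126, 0], [0, 0, 0], 1],
  [[0.18, 0.25, 0], [0, 0, 0], 1],
  [[0.26, 0.36, 0], [0, 0, 0], 1],
  [[0.33, 0.46, 0], [0, 0, 0], 1],
  [[0.3651, 0.5102, 0], [0, 0, 0], 1],
  [[0.3651, 0.5102, 0.03], [0, 0, 0], 1],
  [[0.3651, 0.5102, 0.1], [0, 0, 0], 1],
  [[0.3651, 0.5102, 0.18], [0, 0, 0], 1],
  [[0.3651, 0.5102, 0.25], [0, 0, 0], 1],
])

```text
time: 27.15
ee_pos: [0.6533, -0.025, 0.0625]
tcp_rot: [-180.0, 0.1, -3.5]
wrist_force: [-0.6, 0.4, -1.5]
opening: 0.0486
```

>>> send_rows([
  [[0, 0, 0.06], [0, 0, 0], 1],
  [[0, 0, 0.11], [0, 0, 0], 1],
  [[0, 0, 0.14], [0, 0, 0], 1],
  [[0, 0, 0.155], [0, 0, 0], 1],
  [[0, 0, 0.165], [0, 0, 0], 1],
  [[0, 0, 0.165], [0, 0, 0], 1],
  [[0, 0, 0.165], [0, 0, 0], 1],
])

```text
time: 27.85
ee_pos: [0.6547, -0.0258, 0.0162]
tcp_rot: [-180.0, -0.1, -3.5]
wrist_force: [-4.2, 0.2, 5.5]
opening: 0.0485
```

>>> send_rows([
  [[0, 0, 0], [0, 0, 0], -0.7],
  [[0, 0, 0], [0, 0, 0], -0.7],
  [[0, 0, 0], [0, 0, 0], -0.7],
  [[0, 0, -0.04], [0, 0, 0], -0.7],
  [[0, 0, -0.12], [0, 0, 0], -0.7],
  [[0, 0, -0.24], [0, 0, 0], -0.7],
  [[0, 0.06, -0.4], [0, 0, 0], -1],
  [[-0.05, 0.2, -0.55], [0, 0, 0], -1],
  [[-0.05, 0.35, -0.7], [0, 0, 0], -1],
  [[-0.05, 0.35, -0.78], [0, 0, 0], -1],
])

```text
time: 28.85
ee_pos: [0.6318, -0.1318, 0.2508]
tcp_rot: [180.0, 0.0, -3.6]
wrist_force: [1.7, -0.5, 0.8]
opening: 0.085
```

```bash
python3 cone.py b .6544 -.0258 .015; python3 cone.py a .649 -.1155 .015; python3 cone.py c .6598 .0636 .015; ls -t pics|head -1; cp pics/$(ls -t pics|head -1) pics/v6.png
```

```text
28.85 [ 0.6318 -0.1318  0.2508] -3.572984317384167
b [ 0.654  -0.0264] 2668 2536
28.9 [ 0.6326 -0.1341  0.2593] -3.665577311602675
a [ 0.654  -0.0266] 2551 3443
28.95 [ 0.6336 -0.1327  0.2568] -3.6766278759495
c [ 0.6541 -0.0262] 2580 1614
cc_28.95.png
```

View pics/v6.png

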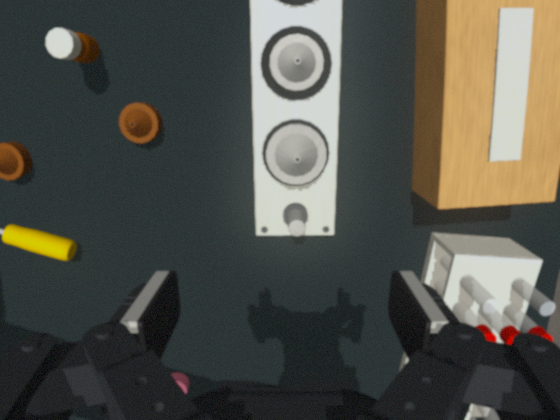

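Run:
```python
from seg import *
c=get_calibration("wrist"); im=camera("wrist"); v=im.max(2)
p=proj((.649,-.1155,.031),c); x0,y0=(p-50).astype(int)
b=cv2.resize(im[y0:y0+100,x0:x0+100],(600,600),interpolation=cv2.INTER_CUBIC)
for r,z in((.031,.031),(.036,.015)):
    P=np.array([(proj((.649+r*np.cos(t),-.1155+r*np.sin(t),z),c)-[x0,y0]+.5)*6 for t in th]); cv2.polylines(b,[P.astype(int)],True,(0,0,255) if z>.02 else (0,255,0),1)
t=(proj((.649,-.1155,.057),c)-[x0,y0]+.5)*6; cv2.circle(b,tuple(t.astype(int)),6,(255,0,0),1)
cv2.imwrite("pics/v7.png",b)
```

```text
(no output)
```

View pics/v7.png

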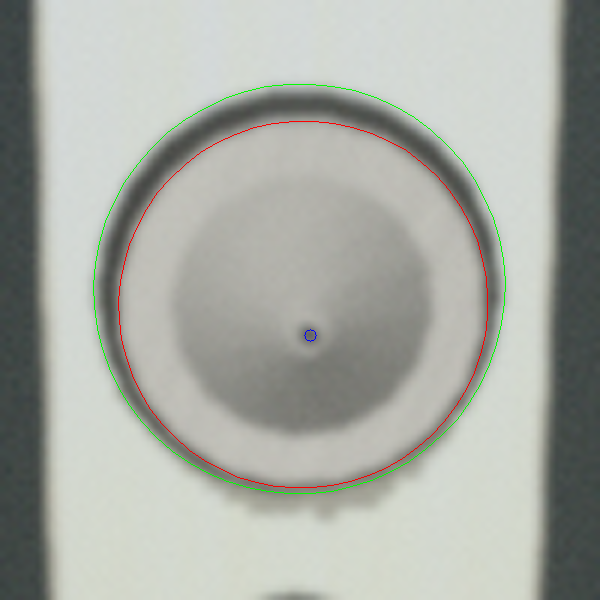

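Cone a sits centred on its rest: the projected rim, rest and tip overlays all match. I'll back the arm off and do a last check with the top camera.

>>> send_rows([
  [[-0.15, 0.1, -0.05], [0, 0, 0], -1],
  [[-0.3, 0.2, -0.1], [0, 0, 0], -1],
  [[-0.45, 0.3, -0.1], [0, 0, 0], -1],
  [[-0.6, 0.4, -0.1], [0, 0, 0], -1],
  [[-0.75, 0.4, -0.1], [0, 0, 0], -1],
  [[-0.9, 0.4, -0.1], [0, 0, 0], -1],
  [[-0.9, 0.4, -0.1], [0, 0, 0], -1],
  [[-0.9, 0.4, -0.1], [0, 0, 0], -1],
])

```text
time: 29.85
ee_pos: [0.3551, -0.2327, 0.2787]
tcp_rot: [180.0, -0.0, -3.6]
wrist_force: [0.3, -0.6, -0.0]
opening: 0.0856
```

Run:
```python
from h import *
im=camera("top"); cv2.imwrite("pics/v8.png",cv2.resize(im[110:320,120:430],(800,542),interpolation=cv2.INTER_CUBIC))
```

```text
(no output)
```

View pics/v8.png

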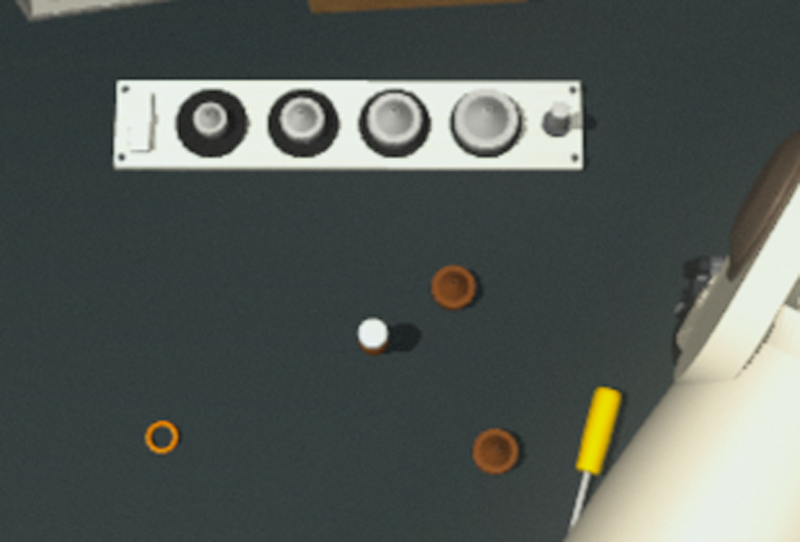

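The final top view shows d, c, b, a from left to right at x ≈ 210, 303, 394 and 487, with a next to the post. The vial at (372,335) and the brown decoys have not moved.

```bash
python3 -c "
from workcell import bot; print(bot.job_done())"
```

```text
the job is handed in; nothing more can be done
None
```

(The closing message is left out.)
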